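Pass a tube rack through a sprung gate

ROBOT

A 6-joint arm with a two-finger parallel gripper is mounted at the origin on a cart in front of the work surface, level with it; the furniture and walls round the work are solid. World frame = base frame: x ahead of the robot, y to its left, z up, the work surface at z = 0. Lengths are in m, angles in rad, forces in N, time in s.
With the tool pointing down it reaches from about 0.275 to 0.875 m from the base axis. Payload 12.5 kg.
Tool frame: the origin (TCP) lies midway between the tips of the shut fingers; the grasp point (between the pads) lies 19 mm behind it; z points along the fingers, y is the line along which they close (so a half turn about z gives the same grasp; the last joint's range is limited). The gripper opens to 85 mm and grips with 20 to 120 N. Pads are 22 mm wide; open, the fingers measure 114 mm over their backs; the gripper's body (76 mm by 85 mm) begins 54 mm behind the grasp point. The pads swing forward as they close: fully open they stand 13 mm farther back than shut.
Start: joints at [-1.366, 0.351, 1.652, -0, 1.139, -0.085], TCP at [0.157, -0.527, 0.231] pointing down, gripper open.
Joint ranges: [-2.75, 2.75], [-0.79, 2.1], [0.01, 2.65], [-1.57, 4.71], [0.07, 3.14], [-2.87, 2.87]. Speed limits (rad/s): [2.22, 2.22, 2.79, 3.14, 3.14, 3.14].

INTERFACE

Orientations are given as a 3x3 rotation matrix whose columns are the frame's x, y, z axes.
In Python, from station import ctrl, cams, close_job gives the robot as it stands.
- The arm moves only by the tool play_rows, never from a script. Its argument "commands" is a list that holds one entry, the list of rows, each a list of 7 numbers: the turn, a rotation vector about the tool's x, y, z in rad, then the shift along the tool's x, y, z in m, then the finger opening in m, from 0 to 0.0854. In form: [[[ax, ay, az, x, y, z, hand], ...]]. A call has exactly 8 rows; each row shifts and turns the commanded pose from where the row before left it, along the tool's axes as they then stand; what a row does not reach is not made up. A row lasts 1/8 s, in which the tool goes at most 62.5 mm and 10.7 degrees, less where a joint would pass 70% of its speed; a pose out of reach is approached as far as the arm can. A call is refused whole if a number of a shift passes 0.0625 or a number of a turn 0.188, either way. A call with a gripper value outside its range is refused whole. The fingers move at their own pace and stop on an object; the grip force is fixed at half the most. Time passes only in rows, so rows that do not move let the fingers close, or fill a call up. It gives the time, the measured TCP pose, the force, the opening and the grip force at its end, in the units of the state.
- ctrl.sense(): the state, without advancing time (a new reading comes with each control period).
- cams.get_image(name): name is "side" or "top" or "wrist"; returns (picture, depth): 480x640x3 uint8, red, green, blue; 480x640 float32, m along the optical axis (not along the pixel's ray), 0 where there is no reading.
- cams.camera_params(name): a dict with "vertical_fov" (degrees; the focal length in pixels is half the picture's height over the tangent of half this angle, whatever the lens; pixels are square), "cx", "cy" (the principal point, pixels), "R" (3x3) and "t" (3): a world point X has camera coordinates R X + t. Camera axes: x right, y down, z forward; pixel columns grow to the right and rows downward; lengths in m; the calibration is good to about 2 mm. A picture is of the moment at which its call begins: read the wrist's pose just before it. camera_params takes no time and is no camera call; for the wrist camera it gives the pose at the moment of the call.
- close_job(): hands the job in; it is judged then, once.
The state is a dict: "t": time; "q": joint angles; "qd": joint speeds; "joint_efforts": joint torques, N m; "position": TCP position; "eef_rot": TCP orientation; "ft_force": force on the tool from outside, world axes, zero at the start; "moment": the same for the moment, N m; "width": finger opening in m; "gripper_force": force on a finger pad.
Only numpy, scipy, OpenCV 4.12 (cv2) and the standard library are available. Lean on these libraries where they do the work, as an engineer would, in place of code of your own. Each camera call takes 0.05 s, during which the arm holds its last target. There are 200 camera calls.

TASK

Feed the tube rack through the chute to its end stop. With one fingertip press the gate's wing down and keep it down so that the gate leaf stays clear of the rack, and with the other finger push the rack along by its rear end, past the gate, until it stands against the end stop; then let the gate spring shut behind it. Only push: do not pinch or lift the rack, never let the gate leaf touch it, and leave the beaker, the jar and the timer alone.

Things in the scene. Friction and masses are not known exactly. Their poses are not given: they have to be found in the camera images.
- chute: Fixed aluminium chute with a spring gate. Origin: on the worktop at the gate, mid-channel. Its x points across the channel, away from the robot; y along it, against the travel: the rack moves toward -y. In this frame (mm): floor top z 5; walls at x +-33 to +-38, up to z 40 (near one z 17 at y -22 to 22); base x -40 (-52 by the hinge) to 40, y -217 to 300; mouth at y 250, flared to 273.
- chute_stop (a point): Centre of the end stop's buffer face at the closed end of the channel: chute x 0, y -207 mm, z 27 mm. The stop is a 66 mm wide plate, z 5 to 45 mm. With the rack home against it, the rack's origin is at chute y -111 mm and its rear end at y -15 mm.
- tube_rack: Loose blue tube rack 60 (x) x 192 (y) x 70 mm, tubes up to 120 mm; 0.10 to 0.20 kg. Origin: centre of its underside. It starts in the channel on its floor, its y along the travel, front end 20 to 70 mm before the gate. Its -y end (away from the gate) is the rear: a plain upright plate to push on. The last 25 mm there hold no tube, so the hand can overhang it.
- gate_hinge (a joint): Gate hinge, rad. Axis along chute y at chute x -45, z 10 mm. 0 = shut (sprung); grows to 0.65 (stop) as the wing goes down and the leaf swings out of the channel toward the robot. Above 0.45 the leaf clears the rack; at 0.55 the wing is level. Springs shut when let go. Pressing the wing takes about 3 to 8 N.
- gate: The gate: leaf, wing and steel shaft in one piece, on a hinge along the near side of the channel. Origin on the hinge axis (chute x -45, y 0, z 10 mm), axes as the chute's when shut; turns with the gate.
- gate_leaf (a point): Small dark steel leaf, 6 mm thick along the channel (chute y -3 to 3). Point: its centre. Shut, it juts over the near wall into the channel at chute x -34 to -15, z 49 to 67 mm and blocks the rack. Open, it stands outside the near wall, out to chute x -66 (-73 at the stop), up to z 75 mm: a finger on the wing passes it only beyond that, at chute x below -75.
- gate_wing (a point): Long flat aluminium flap of the gate on the robot's side, 76 wide, 4 thick, chute y -28 to 282 mm; a fingertip can slide along it. Point: mid-top. Shut, its top slopes up from chute x -45, z 29 to x -110, z 68 mm. Level (gate 0.55), its top is at z 24 mm from x -54 to -130: a tip at z 24 to 27 on it holds the gate open, while one in the channel at that height pushes.
- beaker_100: Bystander: glass beaker, 60 mm wide, 68 high, origin under its centre, behind the chute.
- red_cap_jar: Bystander: white jar with a red cap, 68 mm wide, 128 high, origin under its centre, behind the chute.
- bench_timer: Bystander: flat bench timer, 62 x 62 x 18 mm, origin under its centre, right of the chute's end.
Mind the look-alikes: they are no part of the job. Of the things that look like the tube_rack, the larger one is meant.

How it is judged:
On the way, in this order (a step that is already met when the one before it is completed fails the run):
1. a finger presses the wing and the gate is open, the rack still before the gate (value of joint gate_hinge above 0.4 rad and contact force between the fingers and gate above 0.3 N and y of tube_rack in the frame of chute above 0.1 m), for 0.05 s.
2. the rack is half way through the gate, which a finger holds open (value of joint gate_hinge above 0.4 rad and contact force between the fingers and gate above 0.3 N and y of tube_rack in the frame of chute below 0 m), for 0.05 s.
At the end, for the whole second after the job is handed in: The rack stands upright on the channel floor within 7 mm of the end stop's buffer, wholly past the gate, at rest; the gate is shut behind it (below 0.06 rad); beaker, jar and timer are within 20 mm of where they stood (y of tube_rack in the frame of chute between -0.118 and -0.104 m and x of tube_rack in the frame of chute between -0.008 and 0.008 m and z of tube_rack in the frame of chute below 0.01 m and angle between tube_rack's own z axis and vertical below 0.08 rad and linear speed of tube_rack below 0.02 m/s and value of joint gate_hinge below 0.06 rad and distance of each of beaker_100, red_cap_jar, bench_timer from where it was at the start of the episode below 0.02 m); the robot touches nothing.
It fails at once if the gate leaf touches the rack (contact force between gate and tube_rack above 0.5 N).
It fails at once if the rack is lifted more than 12 mm off the channel floor (z of tube_rack in the frame of chute above 0.017 m).
It fails at once if the rack is tipped (angle between tube_rack's own z axis and vertical above 0.2 rad).
It fails at once if the beaker, jar or timer is pushed away or lifted (distance of any of beaker_100, red_cap_jar, bench_timer from where it was at the start of the episode above 0.02 m).
It also fails if it takes over 48 s, if anything falls off the work surface, if the arm or the gripper's body presses on something with over 40 N, if the wrist force passes 120 N, or if a joint passes its speed limit or range.

## Working session

There is one attempt and no reset: what is moved stays moved. The work goes in short steps, Python scripts to look and compute and a tool call to move; the robot and the scene stay as the last step left them, time stands still between calls to the robot, and variables do not carry over. Pictures are saved under pics/ and viewed, at most 10 in all, crops included, and the job is handed in when it is done.

Besides the shell and the picture viewer there is one more tool, called after "Emit:" as name(argument=value, ...), one argument or row to a line, values as JSON. play_rows: Moves the arm, as the interface text tells. Its arguments: {"type":"object","properties":{"commands":{"type":"array"}},"required":["commands"]}

```bash
mkdir -p pics; cat > h.py <<'E'
import numpy as np, cv2
from station import ctrl, cams, close_job
def K(p): return 240/np.tan(np.radians(p["vertical_fov"])/2)
def grab(n):
    p=cams.camera_params(n); im,d=cams.get_image(n); return im,d,p
def pts(d,p):
    f=K(p); v,u=np.mgrid[0:480,0:640]
    c=np.stack([(u-p["cx"])/f*d,(v-p["cy"])/f*d,d],-1)
    return (c-np.array(p["t"]))@np.array(p["R"])
E
python3 - <<'E'
from h import *
for n in ["top","side"]:
    im,d,p=grab(n); np.savez(f"pics/{n}0.npz",im=im,d=d,P=pts(d,p)); cv2.imwrite(f"pics/{n}0.png",im[...,::-1]); print(n,p)
s=ctrl.sense(); print(s)
E
```

```text
top {'vertical_fov': 42.97357278053937, 'cx': 321.81002837138567, 'cy': 244.64626604501683, 'R': array([[ 0.01465892, -0.99978984,  0.01433178],
       [-0.99492941, -0.016011  , -0.09929304],
       [ 0.09950164, -0.01280358, -0.99495502]]), 't': array([0.10426913, 0.55014466, 1.65817424])}
side {'vertical_fov': 54.533572625259886, 'cx': 324.873985136306, 'cy': 232.7529459418002, 'R': array([[ 0.99495066, -0.09885721, -0.01733318],
       [-0.0690589 , -0.54899614, -0.83296705],
       [ 0.07282895,  0.82995813, -0.55305104]]), 't': array([-0.55455438,  0.16310355,  1.0400876 ])}
{'t': 0.1, 'q': array([-1.36557618e+00,  3.51175723e-01,  1.65235135e+00,  9.58795250e-06,
        1.13911539e+00, -8.45752752e-02]), 'qd': array([ 0.00096983, -0.0026507 , -0.00299066, -0.00058274,  0.00072906,
       -0.00134106]), 'joint_efforts': array([ 1.21270084e-03, -5.06831503e+01, -2.91877127e+01, -8.38206483e-05,
        2.62342590e-03, -6.43263320e-06]), 'position': array([ 0.15714477, -0.52676194,  0.23081922]), 'eef_rot': array([[ 9.58303514e-01,  2.85752223e-01, -2.05408979e-04],
       [ 2.85752281e-01, -9.58302966e-01,  1.02956291e-03],
       [ 9.73558561e-05, -1.04532983e-03, -9.99999449e-01]]), 'ft_force': array([-0.3498109 ,  0.10347205, -0.45989874]), 'moment': array([ 0.05039133, -0.01886809,  0.01170745]), 'gripper_force': 0.0, 'width': 0.08533697037615345}
```

View pics/top0.png

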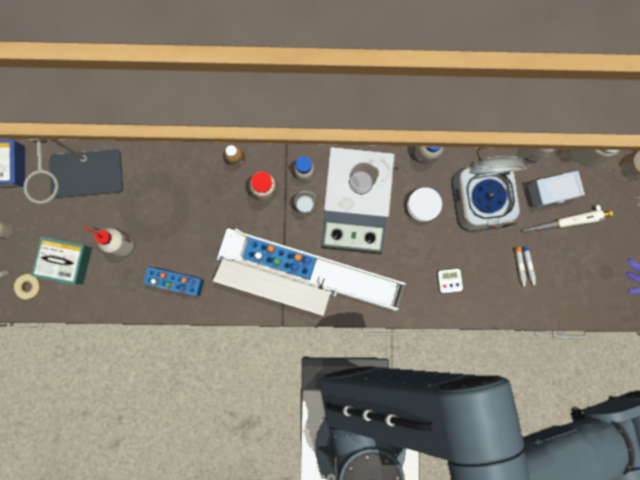

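View pics/side0.png

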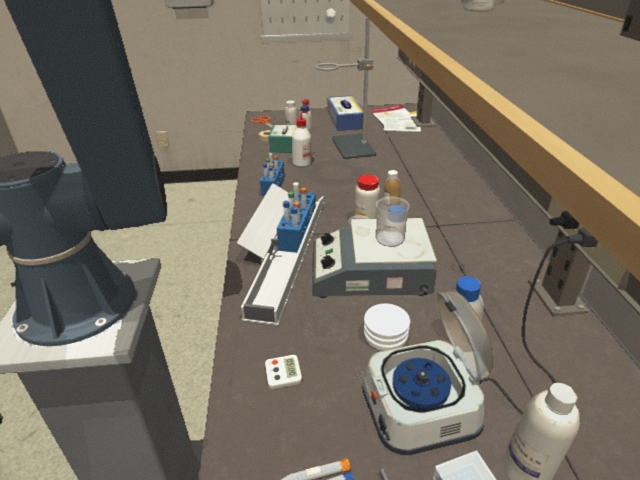

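The larger blue rack sits in the channel at top (245–315, 240–275). The small one at (172, 281) stands loose on the bench, so it's the look-alike. The chute runs from its mouth at (228, 235) to the end stop at (403, 297), with the wing at (270, 288). Next I'll measure these and confirm in one crop.

```bash
python3 - <<'E'
from h import *
z=np.load("pics/top0.npz"); im,d,P=z["im"],z["d"],z["P"]
cv2.imwrite("pics/crop1.png",cv2.resize(im[215:330,130:420,::-1],None,fx=2.7,fy=2.7,interpolation=cv2.INTER_CUBIC))
hsv=cv2.cvtColor(im,cv2.COLOR_RGB2HSV)
reg=np.zeros((480,640),bool); reg[222:318,210:410]=1
Z=P[...,2]
print("table z",np.median(Z[300:315,120:200]))
m=reg&(Z>0.034)&(Z<0.047)&(hsv[...,1]<60)
q=P[m][:,:2]; print(m.sum())
white=reg&(hsv[...,1]<60)&(hsv[...,2]>120)&(Z<0.05)
# far wall line: fit line of far wall tops
from collections import defaultdict
# chute dir by rows: white floor right part
fl=reg&(abs(Z-0.005)<0.004)&(hsv[...,1]<60)&(hsv[...,2]>150)
for nm,mm in (("z40",m),("floor",fl)):
    r=cv2.minAreaRect(P[mm][:,:2].astype(np.float32)); print(nm,mm.sum(),r,cv2.boxPoints(r).round(4).tolist())
b=reg&(hsv[...,0]>95)&(hsv[...,0]<125)&(hsv[...,1]>120)
for lo,hi in((0.06,0.078),(0.0,0.2)):
    mm=b&(Z>lo)&(Z<hi); r=cv2.minAreaRect(P[mm][:,:2].astype(np.float32)); print("blue",mm.sum(),r,cv2.boxPoints(r).round(4).tolist())
E
```

```text
table z 0.0012353723138512547
1575
z40 1575 ((0.4801342189311981, 0.13553467392921448), (0.5000587105751038, 0.1914214789867401), 74.83787536621094) [[0.3224000036716461, -0.08079999685287476], [0.507099986076355, -0.13079999387264252], [0.6378999948501587, 0.35179999470710754], [0.45320001244544983, 0.4018999934196472]]
floor 2024 ((0.4480098485946655, 0.1507575660943985), (0.5263634324073792, 0.159535214304924), 73.19349670410156) [[0.2955999970436096, -0.07810000330209732], [0.44830000400543213, -0.1242000013589859], [0.6004999876022339, 0.37959998846054077], [0.44769999384880066, 0.42579999566078186]]
blue 717 ((0.5066919326782227, 0.22770223021507263), (0.18675069510936737, 0.05635913461446762), 73.35542297363281) [[0.4528999924659729, 0.14630000293254852], [0.5069000124931335, 0.13019999861717224], [0.5604000091552734, 0.3091000020503998], [0.5063999891281128, 0.32519999146461487]]
blue 1200 ((0.5065510272979736, 0.22756460309028625), (0.18709509074687958, 0.056550197303295135), 73.35542297363281) [[0.4526999890804291, 0.1459999978542328], [0.5067999958992004, 0.1298000067472458], [0.5604000091552734, 0.3091000020503998], [0.5062999725341797, 0.325300008058548]]
```

View pics/crop1.png

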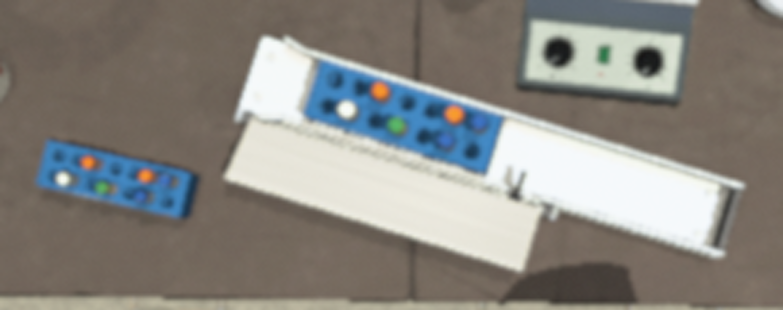

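```bash
python3 - <<'E'
from h import *
z=np.load("pics/top0.npz"); im,d,P=z["im"],z["d"],z["P"]
hsv=cv2.cvtColor(im,cv2.COLOR_RGB2HSV); Z=P[...,2]
reg=np.zeros((480,640),bool); reg[222:318,210:410]=1
m=reg&(Z>0.034)&(Z<0.045)&(hsv[...,1]<60)&(hsv[...,2]>110)
th=np.radians(73.36); 
for it in range(3):
    ey=np.array([np.cos(th),np.sin(th)]); ex=np.array([ey[1],-ey[0]])
    q=P[...,:2]; a=q@ex; b=q@ey
    am=a[m]; bm=b[m]
    # far-wall top: histogram of a
    h,e=np.histogram(am,bins=np.arange(am.min(),am.max()+.004,.004))
    if it==0: print(list(zip(e.round(3),h)))
    # rack centre a ~
    rc=np.array([0.5066,0.2277])@ex
    far=m&(abs(a-(rc+.0355))<.007); near=m&(abs(a-(rc-.0355))<.007)&(b<0.05)
    for nm,k in(("far",far),("near",near)):
        if k.sum()>20:
            c=np.polyfit(b[k],a[k],1); print(nm,k.sum(),c, np.median(a[k]), b[k].min(),b[k].max())
    th-=np.polyfit(b[far],a[far],1)[0]; print(np.degrees(th),"rack a",rc)
st=reg&(Z>0.02)&(abs(a-rc)<.025)&(b<0.1)
print("stop b",np.percentile(b[st],[1,10,50,90,99]),np.percentile(Z[st],[5,50,95]))
bl=reg&(hsv[...,0]>95)&(hsv[...,0]<125)&(hsv[...,1]>120)&(Z>.062)&(Z<.076)
print("rack b",np.percentile(b[bl],[.5,99.5]),"a",np.percentile(a[bl],[.5,99.5]))
w=reg&(a<rc-.05)&(a>rc-.12)&(Z>.02)&(Z<.08)
print("wing b",np.percentile(b[w],[.5,99.5]),"a",np.percentile(a[w],[.5,99.5]),"z",np.percentile(Z[w],[1,99]))
dk=reg&(Z>.045)&(Z<.08)&(abs(a-(rc-.02))<.02)&(b<np.percentile(b[bl],.5)-.006)
print("leaf",dk.sum(),np.median(b[dk]),a[dk].min(),a[dk].max(),np.median(Z[dk]))
fl=reg&(abs(a-rc)<.035)&(Z<.02)&(hsv[...,2]>150); print("floor b",np.percentile(b[fl],[.2,99.8]),np.median(Z[fl]))
E
```

```text
[(np.float64(0.333), np.int64(4)), (np.float64(0.337), np.int64(19)), (np.float64(0.341), np.int64(40)), (np.float64(0.345), np.int64(71)), (np.float64(0.349), np.int64(121)), (np.float64(0.353), np.int64(133)), (np.float64(0.357), np.int64(134)), (np.float64(0.361), np.int64(107)), (np.float64(0.365), np.int64(59)), (np.float64(0.369), np.int64(25)), (np.float64(0.373), np.int64(13)), (np.float64(0.377), np.int64(6)), (np.float64(0.381), np.int64(98)), (np.float64(0.385), np.int64(146)), (np.float64(0.389), np.int64(4)), (np.float64(0.393), np.int64(1)), (np.float64(0.397), np.int64(2)), (np.float64(0.401), np.int64(0)), (np.float64(0.405), np.int64(0)), (np.float64(0.409), np.int64(2)), (np.float64(0.413), np.int64(0)), (np.float64(0.417), np.int64(1)), (np.float64(0.421), np.int64(3)), (np.float64(0.425), np.int64(1)), (np.float64(0.429), np.int64(1)), (np.float64(0.433), np.int64(1)), (np.float64(0.437), np.int64(0)), (np.float64(0.441), np.int64(1)), (np.float64(0.445), np.int64(0)), (np.float64(0.449), np.int64(1)), (np.float64(0.453), np.int64(166)), (np.float64(0.457), np.int
[... 908 characters left out ...]
15681825694113322 0.047422546337426284
73.52119250683846 rack a 0.4212015848853974
far 277 [-5.58703932e-11  4.57569855e-01] 0.45758744026889586 0.016801222093144583 0.4998817934307981
near 23 [-0.01893633  0.38753888] 0.38696927387747443 0.01568167405970694 0.047422395243922215
73.5211925100396 rack a 0.4212017270777084
stop b [0.01656291 0.01827191 0.02312076 0.02601239 0.02629116] [0.02784381 0.04430751 0.05007854]
rack b [0.26925059 0.45492345] a [0.39352614 0.44906334]
wing b [0.20625746 0.5127987 ] a [0.31078792 0.37090601] z [0.02731129 0.07120048]
leaf 64 0.11265933348616976 0.3841455794705629 0.4201243547867994 0.04720593150759479
floor b [0.02724389 0.5345597 ] 0.006243158426017204
```

Emit:
play_rows(
  commands=[
    [[0, 0, -0.166, 0, 0, 0, 0.0854], [0, 0, -0.166, 0, 0, 0, 0.0854], [0, 0, -0.166, 0, 0, 0, 0.0854], [0, 0, -0.166, 0, 0, 0, 0.0854], [0, 0, -0.166, 0, 0, 0, 0.0854], [0, 0, -0.165, 0, 0, 0, 0.0854], [0, 0, 0, 0.045, 0.005, 0, 0.0854], [0, 0, 0, 0.045, 0.005, 0, 0.0854]],
  ],
)

```text
t: 1.1
position: [0.1923, -0.4423, 0.2308]
eef_rot: [[0.283, 0.959, -0.0], [0.959, -0.283, 0.001], [0.001, -0.0, -1.0]]
ft_force: [0.8, -0.6, 0.6]
width: 0.0856
gripper_force: 0.0
```

Emit:
play_rows(
  commands=[
    [[0, 0, 0, 0.05, 0.005, 0, 0.0854], [0, 0, 0, 0.05, 0.005, 0, 0.0854], [0, 0, 0, 0.05, 0.005, 0, 0.0854], [0, 0, 0, 0.05, 0.005, 0, 0.0854], [0, 0, 0, 0.05, 0.005, 0, 0.0854], [0, 0, 0, 0.05, 0.005, 0, 0.0854], [0, 0, 0, 0.05, 0.005, 0, 0.0854], [0, 0, 0, 0.05, 0.005, 0, 0.0854]],
  ],
)

```text
t: 2.1
position: [0.3437, -0.0695, 0.2314]
eef_rot: [[0.282, 0.959, 0.0], [0.959, -0.282, -0.0], [-0.0, 0.0, -1.0]]
ft_force: [0.6, -1.2, 0.3]
width: 0.0854
gripper_force: 0.0
```

Emit:
play_rows(
  commands=[
    [[0, 0, 0, 0.05, 0.005, 0, 0.0854], [0, 0, 0, 0.05, 0.005, 0, 0.0854], [0, 0, 0, 0.05, 0.005, 0, 0.0854], [0, 0, 0, 0.05, 0.005, 0, 0.0854], [0, 0, 0, 0.05, 0.005, 0, 0.0854], [0, 0, 0, 0.05, 0.005, 0, 0.0854], [0, 0, 0, 0.05, 0, 0, 0.0854], [0, 0, 0, 0.05, 0, 0, 0.0854]],
  ],
)

```text
t: 3.1
position: [0.4851, 0.3059, 0.2309]
eef_rot: [[0.282, 0.959, -0.0], [0.959, -0.282, -0.0], [-0.0, -0.0, -1.0]]
ft_force: [-0.7, 0.3, 0.4]
width: 0.0856
gripper_force: 0.0
```

```bash
cat >> h.py <<'E'
TH=np.radians(73.52); EY=np.array([np.cos(TH),np.sin(TH)]); EX=np.array([EY[1],-EY[0]]); A0,B0=0.4221,0.234
def ch(P): 
    P=np.asarray(P); return np.stack([P[...,:2]@EX-A0,P[...,:2]@EY-B0,P[...,2]],-1)*1000
def here():
    s=ctrl.sense(); return ch(s["position"]).round(1),s["eef_rot"].round(3).tolist(),s["ft_force"].round(1),s["t"]
E
python3 - <<'E'
from h import *
print(here())
im,d,p=grab("wrist"); C=ch(pts(d,p)); np.savez("pics/w1.npz",im=im,d=d,C=C); cv2.imwrite("pics/w1.png",im[...,::-1])
print(here())
hsv=cv2.cvtColor(im,cv2.COLOR_RGB2HSV)
bl=(hsv[...,0]>95)&(hsv[...,0]<125)&(hsv[...,1]>120)&(C[...,2]>60)&(C[...,2]<78)&(d>0)
print("blue",bl.sum(),np.percentile(C[bl],[.5,50,99.5],axis=0).round(1))
w=(hsv[...,1]<60)&(C[...,2]>36)&(C[...,2]<44)&(abs(C[...,0]-36)<12)&(d>0)
print("farwall",w.sum(),np.percentile(C[w],[2,50,98],axis=0).round(1))
g=(C[...,0]<-50)&(C[...,0]>-108)&(C[...,2]>15)&(C[...,2]<80)&(d>0)
print("wing",g.sum(),np.percentile(C[g],[1,50,99],axis=0).round(1)); 
for x in(-60,-85,-100):
    k=g&(abs(C[...,0]-x)<3); print(x,np.median(C[k][:,2]))
E
```

```text
(array([-43.7, 196.9, 230.9]), [[0.282, 0.959, -0.0], [0.959, -0.282, -0.0], [-0.0, -0.0, -1.0]], array([-0.7,  0.3,  0.4]), 3.1)
(array([-44. , 201.3, 230.8]), [[0.281, 0.96, 0.001], [0.96, -0.281, 0.002], [0.002, -0.0, -1.0]], array([-4.4,  1. , -1.8]), 3.15)
blue 9642 [[-31.3  34.8  64.4]
 [ -1.3 159.3  73.6]
 [ 27.8 223.3  75.5]]
farwall 444 [[ 30.5 220.6  36.5]
 [ 33.9 246.4  39.3]
 [ 39.6 269.4  40.8]]
wing 23005 [[-107.5   -6.    27.8]
 [ -80.4  160.6   46.6]
 [ -50.5  277.5   63.5]]
-60 34.1069184076339
-85 49.45479175149528
-100 58.71524211606287
```

View pics/w1.png

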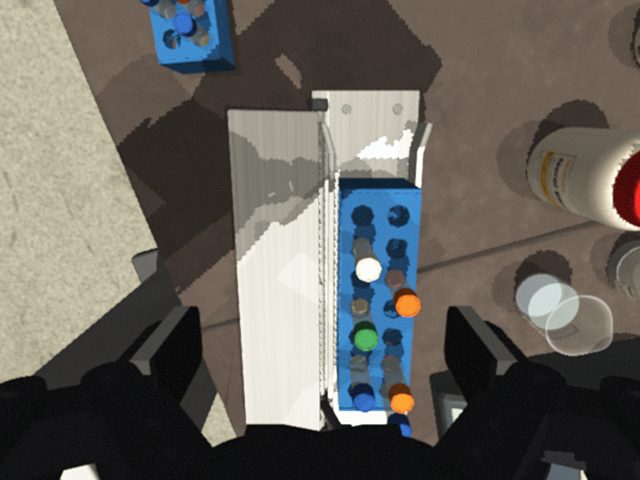

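The rack's rear edge shows at (380, 188), the mouth's flare at about y=130 px and the wing at left, (235–325, 110–420). The depth numbers put the rear at chute y ≈ 225 mm, which agrees with the top view. I'll go behind the rack, tilt the hand back and come down.

Emit:
play_rows(
  commands=[
    [[0, 0, 0, 0.027, 0.004, 0, 0.0854], [0, 0, 0, 0.026, 0.004, 0, 0.0854], [0, -0.14, 0, 0, 0, 0, 0.0854], [0, 0, 0, 0.005, 0, 0.035, 0.0854], [0, 0, 0, 0.005, 0, 0.035, 0.0854], [0, 0, 0, 0.005, 0, 0.035, 0.0854], [0, 0, 0, 0.005, 0, 0.035, 0.0854], [0, 0, 0, 0, 0, 0, 0.0854]],
  ],
)

```text
t: 4.15
position: [0.5063, 0.3521, 0.0874]
eef_rot: [[0.279, 0.959, -0.044], [0.95, -0.282, -0.137], [-0.144, -0.004, -0.99]]
ft_force: [-0.7, 0.1, 0.5]
width: 0.0851
gripper_force: 0.0
```

```bash
python3 - <<'E'
from h import *
print(here())
im,d,p=grab("side"); C=ch(pts(d,p)); np.savez("pics/s1.npz",im=im,d=d,C=C)
cv2.imwrite("pics/s1.png",cv2.resize(im[130:330,180:400,::-1],None,fx=2.7,fy=2.7))
print(here())
E
```

```text
(array([-36.5, 247.3,  87.4]), [[0.279, 0.959, -0.044], [0.95, -0.282, -0.137], [-0.144, -0.004, -0.99]], array([-0.7,  0.1,  0.5]), 4.15)
(array([-35.7, 248.3,  89.5]), [[0.279, 0.959, -0.041], [0.95, -0.282, -0.135], [-0.141, -0.001, -0.99]], array([ 0.6, -0.4,  0.4]), 4.2)
```

View pics/s1.png

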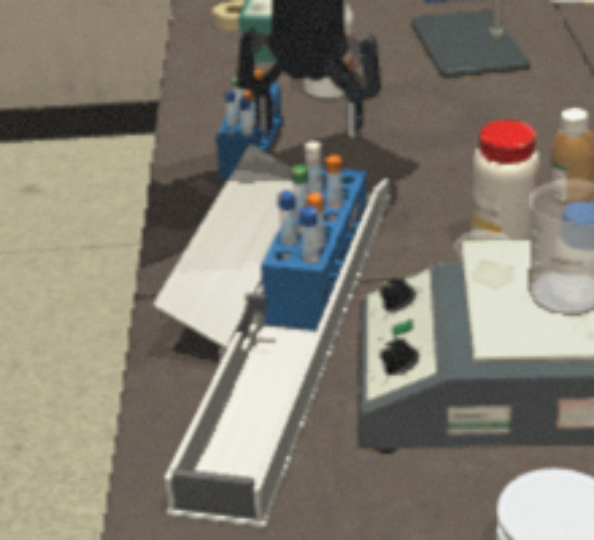

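The hand is over the mouth: the channel finger tip at (352, 130) is behind the rack and the other finger is above the wing. Now I'll press down.

Emit:
play_rows(
  commands=[
    [[0, 0, 0, 0.0011, 0, 0.0077, 0.0854], [0, 0, 0, 0.0011, 0, 0.0077, 0.0854], [0, 0, 0, 0.0011, 0, 0.0077, 0.0854], [0, 0, 0, 0.0011, 0, 0.0077, 0.0854], [0, 0, 0, 0.0011, 0, 0.0077, 0.0854], [0, 0, 0, 0.0011, 0, 0.0077, 0.0854], [0, 0, 0, 0.0011, 0, 0.0077, 0.0854], [0, 0, 0, 0.0011, 0, 0.0077, 0.0854]],
  ],
)

```text
t: 5.2
position: [0.5079, 0.3534, 0.0275]
eef_rot: [[0.279, 0.959, -0.039], [0.95, -0.282, -0.133], [-0.139, 0.0, -0.99]]
ft_force: [-0.4, 0.4, 5.6]
width: 0.0853
gripper_force: 2.3
```

Emit:
play_rows(
  commands=[
    [[0, 0, 0, 0.0007, 0, 0.005, 0.0854], [0, 0, 0, 0.0007, 0, 0.005, 0.0854], [0, 0, 0, 0.0004, 0, 0.003, 0.0854], [0, 0, 0, 0, 0, 0, 0.0854], [0, 0, 0, 0, 0, 0, 0.0854], [0, 0, 0, 0, 0, 0, 0.0854], [0, 0, 0, 0, 0, 0, 0.0854], [0, 0, 0, 0, 0, 0, 0.0854]],
  ],
)

```text
t: 6.2
position: [0.5076, 0.3534, 0.0148]
eef_rot: [[0.279, 0.959, -0.04], [0.95, -0.282, -0.134], [-0.139, -0.0, -0.99]]
ft_force: [-2.7, 0.8, 7.5]
width: 0.0854
gripper_force: 3.3
```

```bash
python3 - <<'E'
from h import *
print(here())
im,d,p=grab("side"); C=ch(pts(d,p)); np.savez("pics/s2.npz",im=im,d=d,C=C)
cv2.imwrite("pics/s2.png",cv2.resize(im[130:330,180:400,::-1],None,fx=2.7,fy=2.7))
im,d,p=grab("top"); C=ch(pts(d,p))
for x in(-60,-70,-80,-90,-100,-110,-120):
    k=(abs(C[...,0]-x)<3)&(C[...,1]>0)&(C[...,1]<140)&(C[...,2]>10)&(C[...,2]<80); print(x,k.sum(),np.median(C[k][:,2]) if k.any() else 0)
E
```

```text
(array([-35.7, 248.9,  14.8]), [[0.279, 0.959, -0.04], [0.95, -0.282, -0.134], [-0.139, -0.0, -0.99]], array([-2.7,  0.8,  7.5]), 6.2)
-60 108 27.26903153660018
-70 112 27.986888719412732
-80 112 29.120386033241914
-90 114 29.38812125887373
-100 112 30.034700562499683
-110 112 30.95725727548719
-120 106 32.49149722160418
```

View pics/s2.png

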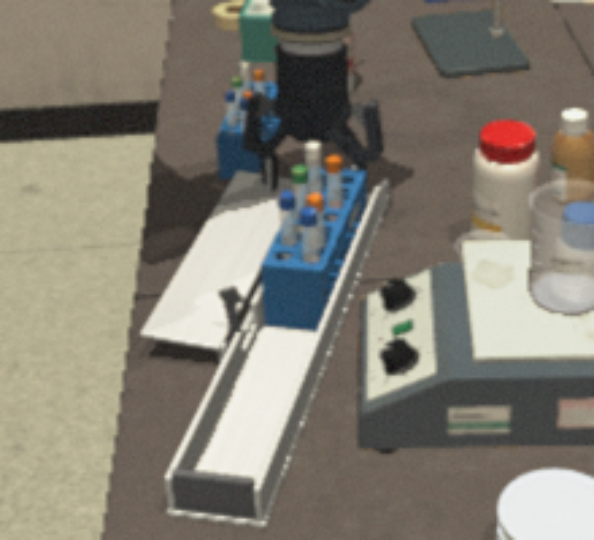

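The gate is about 0.47 rad open, with the leaf out at (232, 300), clear of the rack. I'll press 3 mm more, then start pushing.

Emit:
play_rows(
  commands=[
    [[0, 0, 0, 0.0004, 0, 0.003, 0.0854], [0, 0, 0, 0, 0, 0, 0.0854], [0, 0, 0, -0.0079, 0, 0.0011, 0.0854], [0, 0, 0, -0.0079, 0, 0.0011, 0.0854], [0, 0, 0, -0.0079, 0, 0.0011, 0.0854], [0, 0, 0, -0.0079, 0, 0.0011, 0.0854], [0, 0, 0, 0, 0, 0, 0.0854], [0, 0, 0, 0, 0, 0, 0.0854]],
  ],
)

```text
t: 7.3
position: [0.4993, 0.3228, 0.012]
eef_rot: [[0.28, 0.959, -0.038], [0.95, -0.282, -0.133], [-0.138, 0.001, -0.99]]
ft_force: [0.6, -0.3, 6.5]
width: 0.0857
gripper_force: 3.1
```

```bash
cat > chk.py <<'E'
from h import *
import sys
print(here())
im,d,p=grab("top"); C=ch(pts(d,p)); cv2.imwrite(f"pics/t_{sys.argv[1]}.png",cv2.resize(im[215:330,180:420,::-1],None,fx=3,fy=3))
hsv=cv2.cvtColor(im,cv2.COLOR_RGB2HSV)
k=(abs(C[...,0]+90)<40)&(C[...,1]>-25)&(C[...,1]<275)&(C[...,2]>10)&(C[...,2]<50)&(hsv[...,2]>100)
c=np.polyfit(C[k][:,0],C[k][:,2],1); print("wing slope",k.sum(),c[0],"gate~",0.55+np.arctan(c[0]))
bl=(hsv[...,0]>95)&(hsv[...,0]<125)&(hsv[...,1]>120)&(C[...,2]>62)&(C[...,2]<80)&(abs(C[...,0])<40)&(abs(C[...,1])<260)
print("rack",np.percentile(C[bl],[.5,50,99.5],axis=0).round(1))
im,d,p=grab("side"); cv2.imwrite(f"pics/s_{sys.argv[1]}.png",cv2.resize(im[130:330,180:400,::-1],None,fx=2.7,fy=2.7))
E
python3 chk.py a
```

```text
(array([-34.9, 217.2,  12. ]), [[0.28, 0.959, -0.038], [0.95, -0.282, -0.133], [-0.138, 0.001, -0.99]], array([ 0.6, -0.3,  6.5]), 7.3)
wing slope 1592 -0.016261622170446962 gate~ 0.5337398110118817
rack [[-30.4  20.5  65.5]
 [ -1.2 103.   74.5]
 [ 26.6 207.4  79.9]]
```

Emit:
play_rows(
  commands=[
    [[0, 0, 0, -0.0099, -0.0003, 0.0014, 0.0854], [0, 0, 0, -0.0099, -0.0003, 0.0014, 0.0854], [0, 0, 0, -0.0099, -0.0003, 0.0014, 0.0854], [0, 0, 0, -0.0099, -0.0003, 0.0014, 0.0854], [0, 0, 0, -0.0099, -0.0003, 0.0014, 0.0854], [0, 0, 0, -0.0099, -0.0003, 0.0014, 0.0854], [0, 0, 0, -0.0099, 0, 0.0014, 0.0854], [0, 0, 0, -0.0099, 0, 0.0014, 0.0854]],
  ],
)

```text
t: 8.4
position: [0.4755, 0.247, 0.0121]
eef_rot: [[0.28, 0.959, -0.037], [0.95, -0.282, -0.132], [-0.137, 0.002, -0.991]]
ft_force: [1.7, 5.6, 5.6]
width: 0.0859
gripper_force: 3.4
```

```bash
python3 chk.py b
```

```text
(array([-36.2, 137.7,  12.1]), [[0.28, 0.959, -0.037], [0.95, -0.282, -0.132], [-0.137, 0.002, -0.991]], array([1.7, 5.6, 5.6]), 8.4)
wing slope 908 -0.012780552401513474 gate~ 0.5372201433995063
rack [[-31.1 -58.   64.2]
 [ -2.2  24.   74.7]
 [ 26.  125.7  79.9]]
```

View pics/s_b.png

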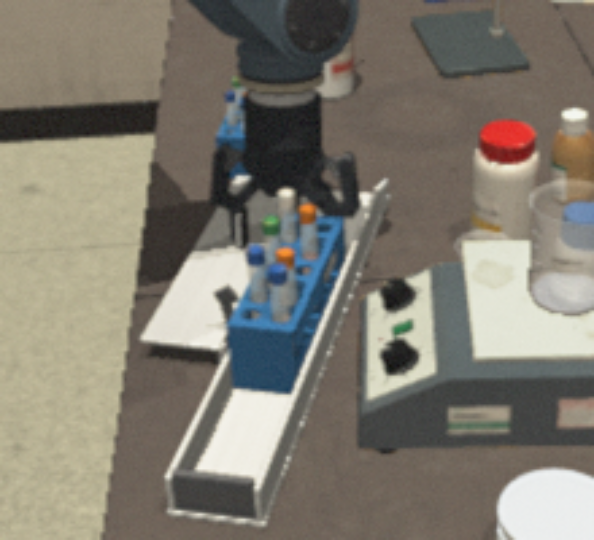

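The rack is sliding straight past the open leaf at (228, 300), upright and clear of it. I'll keep pushing.

Emit:
play_rows(
  commands=[
    [[0, 0, 0, -0.0099, 0, 0.0014, 0.0854], [0, 0, 0, -0.0099, 0, 0.0014, 0.0854], [0, 0, 0, -0.0099, 0, 0.0014, 0.0854], [0, 0, 0, -0.0099, 0, 0.0014, 0.0854], [0, 0, 0, -0.0099, 0, 0.0014, 0.0854], [0, 0, 0, -0.0099, 0, 0.0014, 0.0854], [0, 0, 0, -0.0099, 0, 0.0014, 0.0854], [0, 0, 0, -0.0099, 0, 0.0014, 0.0854]],
  ],
)

```text
t: 9.5
position: [0.453, 0.1701, 0.012]
eef_rot: [[0.28, 0.959, -0.036], [0.95, -0.282, -0.132], [-0.137, 0.002, -0.991]]
ft_force: [1.4, 5.3, 6.5]
width: 0.0857
gripper_force: 3.5
```

```bash
python3 chk.py c
```

```text
(array([-36. ,  57.6,  12. ]), [[0.28, 0.959, -0.036], [0.95, -0.282, -0.132], [-0.137, 0.002, -0.991]], array([1.4, 5.3, 6.5]), 9.5)
wing slope 1087 -0.015310873508863112 gate~ 0.5346903227290752
rack [[ -30.3 -137.9   64.5]
 [  -1.6  -56.6   74.7]
 [  26.4   43.7   80. ]]
```

Emit:
play_rows(
  commands=[
    [[0, 0, 0, -0.0079, -0.0002, 0.0011, 0.0854], [0, 0, 0, -0.0079, -0.0002, 0.0011, 0.0854], [0, 0, 0, -0.0079, -0.0002, 0.0011, 0.0854], [0, 0, 0, -0.0079, -0.0002, 0.0011, 0.0854], [0, 0, 0, -0.0079, 0, 0.0011, 0.0854], [0, 0, 0, -0.0079, 0, 0.0011, 0.0854], [0, 0, 0, -0.0069, 0, 0.001, 0.0854], [0, 0, 0, 0, 0, 0, 0.0854]],
  ],
)

```text
t: 10.6
position: [0.4364, 0.1171, 0.0118]
eef_rot: [[0.28, 0.959, -0.038], [0.95, -0.282, -0.133], [-0.139, 0.001, -0.99]]
ft_force: [0.9, -0.9, 6.2]
width: 0.0855
gripper_force: 2.8
```

```bash
python3 chk.py d
```

```text
(array([-36.9,   2.1,  11.8]), [[0.28, 0.959, -0.038], [0.95, -0.282, -0.133], [-0.139, 0.001, -0.99]], array([ 0.9, -0.9,  6.2]), 10.6)
wing slope 1700 -0.01078958725107871 gate~ 0.5392108314103061
rack [[ -30.5 -195.7   65.8]
 [  -1.7 -115.6   74.7]
 [  25.8  -18.8   79.9]]
```

View pics/s_d.png

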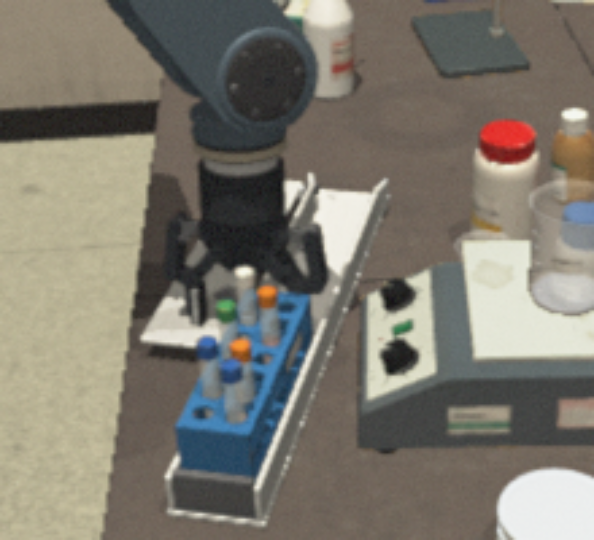

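The rack is about 8 mm short of the stop, and the finger is still on the wing beside the leaf. I'll finish in small steps and watch the force.

Emit:
play_rows(
  commands=[
    [[0, 0, 0, -0.002, 0, 0.0003, 0.0854], [0, 0, 0, -0.002, 0, 0.0003, 0.0854], [0, 0, 0, -0.002, 0, 0.0003, 0.0854], [0, 0, 0, -0.001, 0, 0.0001, 0.0854], [0, 0, 0, -0.001, 0, 0.0001, 0.0854], [0, 0, 0, 0, 0, 0, 0.0854], [0, 0, 0, 0, 0, 0, 0.0854], [0, 0, 0, 0, 0, 0, 0.0854]],
  ],
)

```text
t: 11.7
position: [0.4343, 0.1099, 0.0119]
eef_rot: [[0.28, 0.959, -0.037], [0.95, -0.282, -0.133], [-0.138, 0.002, -0.99]]
ft_force: [1.4, 3.7, 4.8]
width: 0.0855
gripper_force: 3.0
```

```bash
python3 chk.py e
```

```text
(array([-36.9,  -5.4,  11.9]), [[0.28, 0.959, -0.037], [0.95, -0.282, -0.133], [-0.138, 0.002, -0.99]], array([1.4, 3.7, 4.8]), 11.7)
wing slope 1793 -0.00801632238101137 gate~ 0.5419838493258001
rack [[ -30.5 -203.5   64.1]
 [  -2.3 -123.4   74.5]
 [  26.1  -24.8   79.9]]
```

Emit:
play_rows(
  commands=[
    [[0, 0, 0, -0.0005, 0, 0.0001, 0.0854], [0, 0, 0, -0.0005, 0, 0.0001, 0.0854], [0, 0, 0, -0.0005, 0, 0, 0.0854], [0, 0, 0, -0.0005, 0, 0, 0.0854], [0, 0, 0, 0, 0, 0, 0.0854], [0, 0, 0, 0, 0, 0, 0.0854], [0, 0, 0, 0, 0, 0, 0.0854], [0, 0, 0, 0, 0, 0, 0.0854]],
  ],
)

```text
t: 12.8
position: [0.4338, 0.108, 0.012]
eef_rot: [[0.28, 0.959, -0.037], [0.95, -0.282, -0.133], [-0.138, 0.002, -0.99]]
ft_force: [1.0, 4.0, 5.7]
width: 0.0854
gripper_force: 3.1
```

```bash
python3 chk.py f
```

```text
(array([-36.8,  -7.4,  12. ]), [[0.28, 0.959, -0.037], [0.95, -0.282, -0.133], [-0.138, 0.002, -0.99]], array([1. , 4. , 5.7]), 12.8)
wing slope 1817 -0.011939321804959512 gate~ 0.5380612454529722
rack [[ -30.5 -205.3   64.3]
 [  -1.9 -125.4   74.3]
 [  26.   -29.2   79.9]]
```

Emit:
play_rows(
  commands=[
    [[0, 0, 0, -0.0005, 0, 0.0001, 0.0854], [0, 0, 0, -0.0005, 0, 0.0001, 0.0854], [0, 0, 0, -0.0005, 0, 0, 0.0854], [0, 0, 0, -0.0005, 0, 0, 0.0854], [0, 0, 0, 0, 0, 0, 0.0854], [0, 0, 0, 0, 0, 0, 0.0854], [0, 0, 0, 0, 0, 0, 0.0854], [0, 0, 0, 0, 0, 0, 0.0854]],
  ],
)

```text
t: 13.9
position: [0.4333, 0.1063, 0.0121]
eef_rot: [[0.28, 0.959, -0.037], [0.95, -0.282, -0.133], [-0.138, 0.002, -0.99]]
ft_force: [1.0, 6.1, 5.1]
width: 0.0857
gripper_force: 4.5
```

```bash
python3 chk.py g
```

```text
(array([-36.7,  -9.1,  12.1]), [[0.28, 0.959, -0.037], [0.95, -0.282, -0.133], [-0.138, 0.002, -0.99]], array([1. , 6.1, 5.1]), 13.9)
wing slope 1826 -0.011678319563745819 gate~ 0.5383222113014754
rack [[ -30.4 -206.9   64.4]
 [  -2.3 -127.2   74.3]
 [  26.2  -33.3   79.9]]
```

Emit:
play_rows(
  commands=[
    [[0, 0, 0, -0.0005, 0, 0.0001, 0.0854], [0, 0, 0, -0.0005, 0, 0.0001, 0.0854], [0, 0, 0, -0.0005, 0, 0, 0.0854], [0, 0, 0, -0.0005, 0, 0, 0.0854], [0, 0, 0, 0, 0, 0, 0.0854], [0, 0, 0, 0, 0, 0, 0.0854], [0, 0, 0, 0, 0, 0, 0.0854], [0, 0, 0, 0, 0, 0, 0.0854]],
  ],
)

```text
t: 15.0
position: [0.4337, 0.1056, 0.0124]
eef_rot: [[0.279, 0.96, -0.034], [0.951, -0.281, -0.131], [-0.135, 0.004, -0.991]]
ft_force: [1.9, 18.8, 6.8]
width: 0.0855
gripper_force: 11.4
```

```bash
python3 chk.py h
```

```text
(array([-36.2,  -9.7,  12.4]), [[0.279, 0.96, -0.034], [0.951, -0.281, -0.131], [-0.135, 0.004, -0.991]], array([ 1.9, 18.8,  6.8]), 15.0)
wing slope 1854 -0.0221369880537055 gate~ 0.5278666269327019
rack [[ -30.3 -206.7   65.5]
 [  -1.4 -127.9   74.7]
 [  26.3  -32.4   79.9]]
```

View pics/s_h.png

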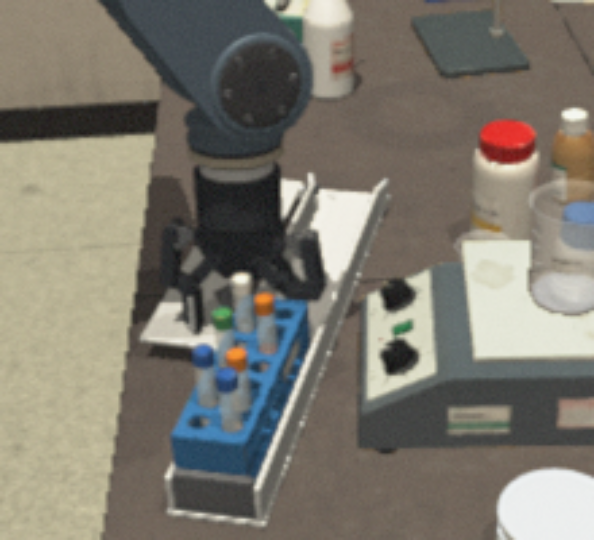

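The force rose to 19 N and the rack stopped moving, so it's home against the stop. I'll back off with the wing still held, then lift slowly so the gate closes.

Emit:
play_rows(
  commands=[
    [[0, 0, 0, 0.004, 0, -0.0006, 0.0854], [0, 0, 0, 0.0079, 0, -0.0011, 0.0854], [0, 0, 0, 0.0079, 0, -0.0011, 0.0854], [0, 0, 0, 0.0079, 0, -0.0011, 0.0854], [0, 0, 0, 0.0079, 0, -0.0011, 0.0854], [0, 0, 0, 0.0079, 0, -0.0011, 0.0854], [0, 0, 0, 0, 0, 0, 0.0854], [0, 0, 0, -0.0006, 0, -0.004, 0.0854]],
  ],
)

```text
t: 16.1
position: [0.4447, 0.1459, 0.016]
eef_rot: [[0.279, 0.959, -0.038], [0.95, -0.282, -0.134], [-0.139, 0.001, -0.99]]
ft_force: [3.2, -0.6, 2.8]
width: 0.0857
gripper_force: 1.8
```

Emit:
play_rows(
  commands=[
    [[0, 0, 0, -0.0007, 0, -0.005, 0.0854], [0, 0, 0, -0.0007, 0, -0.005, 0.0854], [0, 0, 0, -0.0007, 0, -0.005, 0.0854], [0, 0, 0, -0.0007, 0, -0.005, 0.0854], [0, 0, 0, -0.0007, 0, -0.005, 0.0854], [0, 0, 0, -0.0007, 0, -0.005, 0.0854], [0, 0, 0, -0.0007, 0, -0.005, 0.0854], [0, 0, 0, -0.0007, 0, -0.005, 0.0854]],
  ],
)

```text
t: 17.1
position: [0.4439, 0.1458, 0.0565]
eef_rot: [[0.279, 0.959, -0.04], [0.95, -0.282, -0.134], [-0.14, -0.0, -0.99]]
ft_force: [-0.1, -0.3, -0.8]
width: 0.0852
gripper_force: 0.0
```

Emit:
play_rows(
  commands=[
    [[0, 0, 0, -0.0014, 0, -0.01, 0.0854], [0, 0, 0, -0.0028, 0, -0.02, 0.0854], [0, 0, 0, -0.0028, 0, -0.02, 0.0854], [0, 0, 0, -0.0028, 0, -0.02, 0.0854], [0, 0, 0, -0.0028, 0, -0.02, 0.0854], [0, 0, 0, -0.0028, 0, -0.02, 0.0854], [0, 0, 0, 0, 0, 0, 0.0854], [0, 0, 0, 0, 0, 0, 0.0854]],
  ],
)

```text
t: 18.1
position: [0.4437, 0.1458, 0.1667]
eef_rot: [[0.279, 0.959, -0.04], [0.95, -0.282, -0.134], [-0.14, -0.001, -0.99]]
ft_force: [0.1, -0.1, 1.0]
width: 0.0857
gripper_force: 0.0
```

```bash
python3 chk.py i
```

```text
(array([-38. ,  31.7, 166.7]), [[0.279, 0.959, -0.04], [0.95, -0.282, -0.134], [-0.14, -0.001, -0.99]], array([ 0.1, -0.1,  1. ]), 18.1)
wing slope 451 -0.4761067104307456 gate~ 0.1056490745742486
rack [[ -30.4 -206.4   64.9]
 [  -3.5 -107.7   74.4]
 [  26.   -18.3   79.7]]
```

View pics/s_i.png

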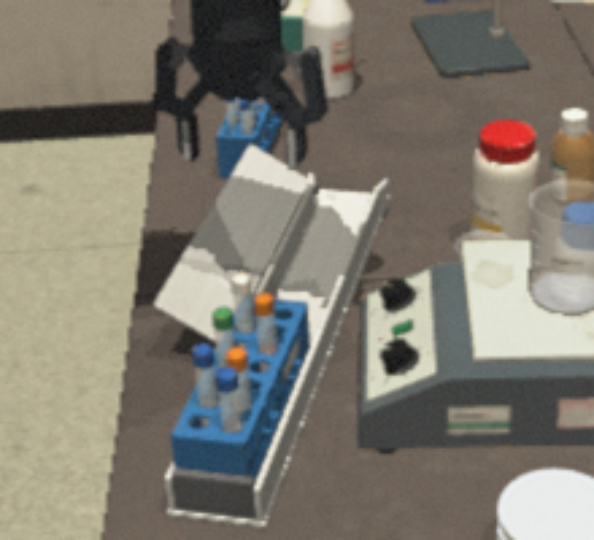

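The rack is home and upright, and the wing has sprung back up. My gate figure is biased by the height mask, so I'll compare wing depth with the first picture and hand in if it agrees.

```bash
python3 - <<'E'
from h import *
C0=ch(np.load("pics/side0.npz")["P"]); im,d,p=grab("side"); C1=ch(pts(d,p))
g=[]
for C in(C0,C1):
    k=(C[...,0]>-105)&(C[...,0]<-55)&(C[...,1]>80)&(C[...,1]<200)&(C[...,2]>20)&(C[...,2]<85)
    g.append(np.arctan(np.polyfit(C[k][:,0],C[k][:,2],1)[0])); print(k.sum(),g[-1],np.median(C[k][:,2]))
print("gate change",g[1]-g[0])
E
```

```text
568 -0.5557784291946092 49.21373437654667
570 -0.551596215121585 48.80220224804002
gate change 0.004182214073024215
```

```bash
python3 -c "
from h import *
print(close_job())"
```

```text
the job is handed in; nothing more can be done
None
```

The rack stands upright against the end stop, the gate has sprung shut behind it (within about 0.004 rad of its starting angle), the arm is clear of everything, and the job was handed in at about 18 s with no verdict returned.

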